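Put the spice jar away in the push-open drawer

ROBOT

A 7-joint arm with a two-finger parallel gripper is mounted at the origin on a cart in front of the work surface, level with it; the furniture and walls round the work are solid. World frame = base frame: x ahead of the robot, y to its left, z up, the work surface at z = 0. Lengths are in m, angles in rad, forces in N, time in s.
With the tool pointing down it reaches from about 0.425 to 0.875 m from the base axis. Payload 8.4 kg.
Tool frame: the origin (TCP) lies midway between the tips of the shut fingers; the grasp point (between the pads) lies 19 mm behind it; z points along the fingers, y is the direction in which the jaws open and shut (so a half turn about z gives the same grasp; the last joint's range is limited). The gripper opens to 87 mm and grips with 3 to 60 N. Pads are 19 mm wide; open, the fingers measure 117 mm over their backs; the gripper's body (75 mm by 190 mm) begins 51 mm behind the grasp point.
Start: joints at [1.098, 0.333, 0.04, 1.465, -0.013, 1.343, -0.059], TCP at [0.237, -0.605, 0.223] pointing down, gripper open.
Joint ranges: [-2.58, 2.58], [-0.38, 2.09], [-1.3, 1.39], [0.25, 2.4], [-1.5, 4.64], [0.08, 2.09], [-2.65, 2.65]. Speed limits (rad/s): [2.22, 2.22, 2.79, 2.79, 3.14, 3.14, 3.14].

INTERFACE

Orientations are given as a unit quaternion [x, y, z, w].
In Python, from station import state, eyes, workorder gives the robot as it stands.
- The arm moves only by the tool send_rows, never from a script. Its argument "increments" is a list of rows, each a list of 2 entries, a list of its own where there are three numbers: the shift along the world's x, y, z in units of 50 cm (1.0 is 50 cm), then the turn about the world's z in units of 180 degrees (1.0 is 180 degrees). In form: [[[x, y, z], spin], ...]. A call has 1 to 8 rows; each row is the pose to reach, as a shift and turn from the pose commanded when the call began, turning the shorter way round; what a row does not reach only later rows make up. A row lasts 1/12 s, in which the tool goes at most 41.7 mm and 7.16 degrees, less where a joint would pass 70% of its speed; a pose out of reach is approached as far as the arm can. A call with a number of a shift or a turn outside -1 to 1 is refused whole. A call with a gripper value outside its range is refused whole. "jaw" is the gripper command: -1 is fully open, 1 is shut, values between are in proportion, set as the call begins (left out, the last holds). The fingers move at their own pace and stop on an object; the grip force is fixed at half the most. Time passes only in rows, so rows that repeat a pose let the fingers close. It gives the time, the measured TCP pose, the force and the opening at its end, in the units of the state.
- state(): the state, without advancing time (a new reading comes with each control period).
- eyes.camera(name): name is "scene" or "top" or "wrist"; returns the picture (384x512x3 uint8, red, green, blue); there is no depth.
- eyes.camera_model(name): a dict with "fx", "fy", "cx", "cy" (pixels), "origin" and "orientation" of the camera in the world. Camera axes: x right, y up, looking along -z (the intrinsics and any distortion apply to the point x, -y, -z); pixel columns grow to the right and rows downward; lengths in m; the calibration is good to about 2 mm. A picture is of the moment at which its call begins: read the wrist's pose just before it. camera_model takes no time and is no camera call; for the wrist camera it gives the pose at the moment of the call.
- workorder.job_done(): hands the job in, once; it reports no verdict.
The state is a dict: "time_s": time; "joint_pos": joint angles; "qvel": joint speeds; "effort": joint torques, N m; "ee_pos": TCP position; "orientation": TCP orientation; "ft_force": force on the tool from outside, world axes, zero at the start; "wrist_torque": the same for the moment, N m; "gripper_width": opening from 0.0 (shut) to 1.0 (fully open).
Only numpy, scipy, OpenCV 4.12 (cv2) and the standard library are available. Lean on these libraries where they do the work, as an engineer would, in place of code of your own. Each camera call takes 0.05 s, during which the arm holds its last target.

TASK

Put the spice jar with the brown cap away in the small push-open cabinet: push the drawer's white front in and let go so that it springs open, stand the jar upright in the drawer and let go of it, then push the drawer shut so that the latch catches and it stays shut. Check after each push whether the drawer really ended up open or shut, and push again if it did not. Push with feeling rather than ramming it (never harder than about 40 N), and leave the two red-capped jars standing where they are.

Things in the scene. Friction and masses are not known exactly. Their poses are not given: they have to be found in the camera images.
- cabinet: small wooden spice cabinet fixed on the worktop, 160 mm deep (x), 152 wide (y), 120 high; place and yaw vary. Origin: centre of its underside, z up. The drawer comes out of its -x side, along its own -x axis, towards the robot. The front opening reaches up to 110 mm above the worktop: the jar passes only when standing on the drawer floor.
- drawer (a joint): drawer travel along the cabinet's -x axis, m: 0 = latched shut (always so at the start), 0.090 = fully open, negative = pushed past the latched place. A spring drives it outwards (4 N shut, 1.6 N open), slowed by a damper (20 N per m/s; opens in about 1 s). Push-push: each push right to the end stop changes shut to open or open to shut when let go.
- drawer_front (a point): centre of the round metal press mark on the drawer's white front, 94 mm above the worktop; push here along +x (axes as the cabinet's). Front 148 mm wide, z = 8 to 116 mm. Hard end stop 6 to 17 mm behind the latched place, hidden and different each time; stopping over 1 mm short may change nothing. Spring and damper give under 6 N when slow; a steep rise to 10 N or more is the stop.
- drawer_floor (a point): centre of the drawer's inner floor, 14 mm above the worktop, axes as the cabinet's; moves with the drawer. Inside 100 mm along x, 120 mm along y. Side and back walls reach 57 mm above the worktop, the front panel (12 mm thick) 116 mm. Fully open, the whole inside lies clear in front of the wooden carcass; shut, the panel stands 20 mm off the carcass.
- jar_dark: the spice jar with the brown cap (no red on it), round, 44 mm in diameter, 96 mm high, about 0.1 kg, standing upright and loose. Origin: centre of its underside, z up. Can be gripped on its cap, about 75 to 85 mm above its underside.
- jar_red: a spice jar with a red cap, 45 mm in diameter, 106 mm high, standing loose: to be left alone. Origin: centre of its underside.
- jar_red_b: another spice jar with a red cap, 45 mm in diameter, 106 mm high, standing loose: to be left alone. Origin: centre of its underside.
Not all that is in view belongs to the job. Leave any blue or purple look-alike of the jar_dark alone.

How it is judged:
By the outcome, as a careful person would: the job done as asked, in the order asked, and still so for the second after the job is handed in, with the robot touching nothing.
It also fails if it takes over 72 s, if anything falls off the work surface, if the arm or the gripper's body presses on something with over 40 N, if the wrist force passes 120 N, or if a joint passes its speed limit or range.

## Working session

There is one attempt and no reset: what is moved stays moved. The work goes in short steps, Python scripts to look and compute and a tool call to move; the robot and the scene stay as the last step left them, time stands still between calls to the robot, and variables do not carry over. Pictures are saved under pics/ and viewed, and the job is handed in when it is done.

Besides the shell and the picture viewer there is one more tool, called in YAML: its name, and indented under it one key for each argument. send_rows: Moves the arm, as the interface text tells. Shifts and turns lie within -1 to 1; 1 stands for 50 cm of shift or 180 degrees of turn. Its arguments: {"type":"object","properties":{"increments":{"type":"array"},"jaw":{"type":"number"}},"required":["increments"]}

```bash
ls; mkdir -p pics; python3 - <<'E'
from station import state, eyes
import cv2
s=state();print({k:(v if not hasattr(v,'__len__') else [round(float(x),3) for x in v]) for k,v in s.items()})
for n in ("scene","top"):
    cv2.imwrite(f"pics/{n}0.png",cv2.cvtColor(eyes.camera(n),cv2.COLOR_RGB2BGR)); print(n,eyes.camera_model(n))
E
```

```text
pics
{'time_s': 0.0, 'joint_pos': [1.098, 0.334, 0.04, 1.466, -0.013, 1.343, -0.059], 'qvel': [0.001, -0.0, 0.001, 0.0, -0.002, -0.001, -0.0], 'effort': [0.0, -65.636, 1.335, -40.38, -0.06, 0.045, 0.0], 'ee_pos': [0.237, -0.605, 0.222], 'orientation': [0.983, 0.186, -0.0, -0.001], 'ft_force': [0.308, 0.078, -1.198], 'wrist_torque': [0.015, -0.022, -0.003], 'gripper_width': 0.9987027398654061}
scene {'fx': 350.6193272620155, 'fy': 350.6193272620155, 'cx': 256.63070806375526, 'cy': 188.39133914227835, 'origin': array([-0.05990695, -0.47100471,  0.5591794 ]), 'orientation': array([ 0.40315291, -0.24394027, -0.47261315,  0.74471315])}
top {'fx': 443.97793949236024, 'fy': 443.97793949236024, 'cx': 254.8182189595214, 'cy': 188.00525324296012, 'origin': array([ 0.30830662, -0.15772884,  1.17743221]), 'orientation': array([ 0.08745799, -0.0822083 , -0.69507795,  0.70884381])}
```

View pics/scene0.png

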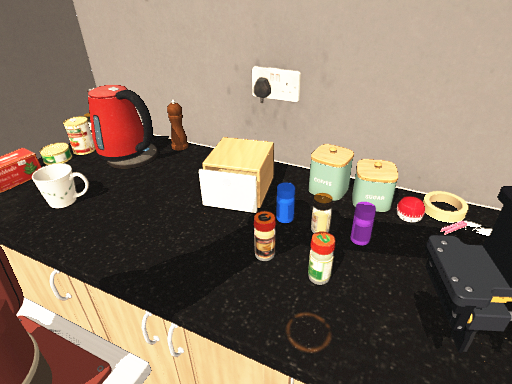

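View pics/top0.png

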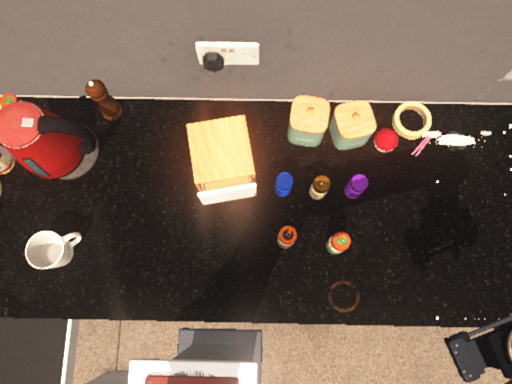

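```bash
python3 - <<'E'
import cv2,numpy as np
s=cv2.imread('pics/scene0.png');t=cv2.imread('pics/top0.png')
a=cv2.resize(s[125:295,195:385],None,fx=4,fy=3.5,interpolation=cv2.INTER_CUBIC)
b=cv2.resize(t[105:260,180:380],None,fx=4,fy=3.8,interpolation=cv2.INTER_CUBIC)
cv2.imwrite('pics/c_s.png',a[:600]);cv2.imwrite('pics/c_t.png',b[:600])
E
```

```text
(no output)
```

View pics/c_s.png

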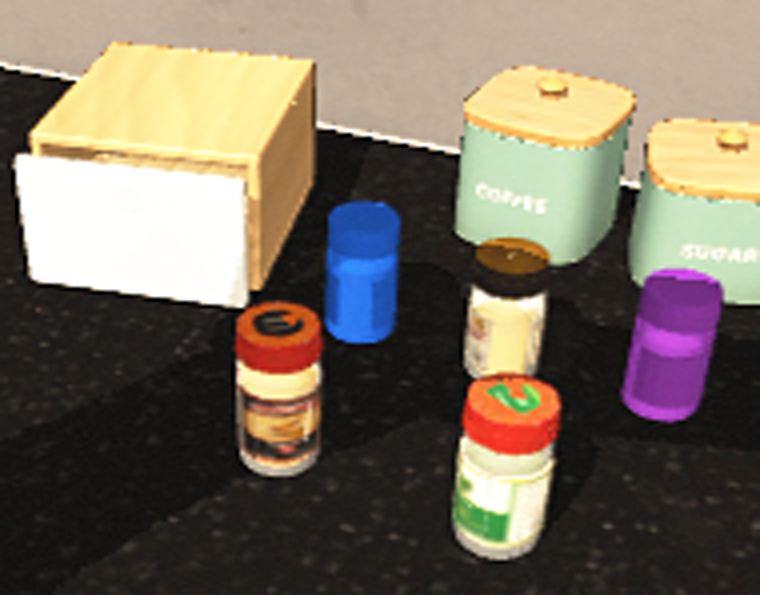

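View pics/c_t.png

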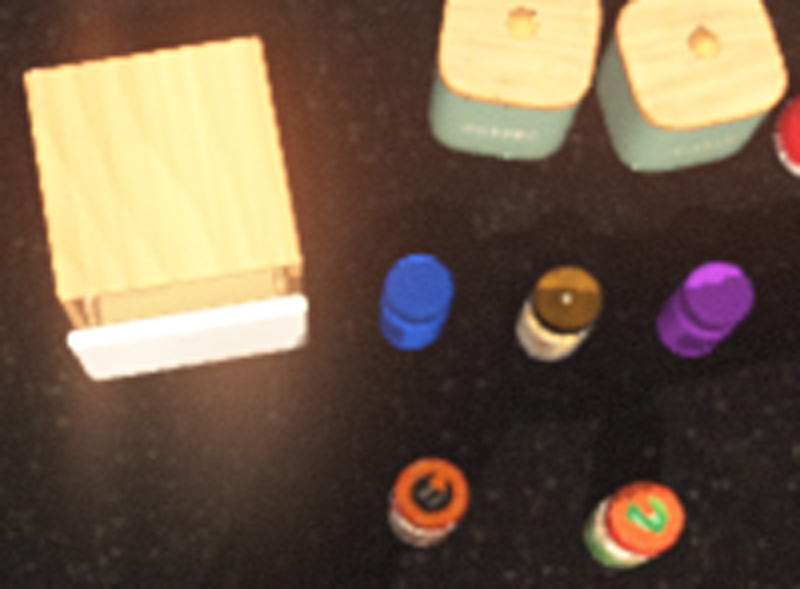

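```bash
cat > h.py <<'E'
import numpy as np
from scipy.spatial.transform import Rotation as R
from station import state, eyes
def back(cam,uv,z):
    m=eyes.camera_model(cam) if isinstance(cam,str) else cam
    d=np.array([(uv[0]-m['cx'])/m['fx'],-(uv[1]-m['cy'])/m['fy'],-1.])
    d=R.from_quat(m['orientation']).apply(d);o=np.array(m['origin'])
    return o+d*(z-o[2])/d[2]
def proj(cam,p):
    m=eyes.camera_model(cam) if isinstance(cam,str) else cam
    q=R.from_quat(m['orientation']).inv().apply(np.asarray(p)-m['origin'])
    return np.array([m['cx']+m['fx']*q[0]/-q[2],m['cy']-m['fy']*q[1]/-q[2]])
E
python3 - <<'E'
from h import *
np.set_printoptions(precision=4,suppress=True)
T=lambda u,v:(180+u/4-.4,105+v/3.8-.4)
S=lambda u,v:(195+u/4-.4,125+v/3.5-.4)
for n,p,z in [("BL",(25,73),.12),("BR",(262,37),.12),("FR",(302,262),.12),("FL",(60,292),.12),("panFL",(68,337),.116),("panFR",(306,297),.116),("panfrontL",(75,345),.116),("panfrontR",(307,307),.116)]:
    print(n,back("top",T(*p),z))
for n,p,z in [("BL",(113,43),.12),("BR",(315,60),.12),("FR",(262,155),.12),("FL",(32,138),.12),("panTL",(17,155),.116),("panTR",(245,178),.116),("panBL",(30,280),.008),("panBR",(247,305),.008)]:
    print("s",n,back("scene",S(*p),z))
for n,pt,ps,z in [("dark",(567,298),(512,252),.096),("redA",(431,493),(280,322),.106),("redB",(644,520),(513,400),.106),("blue",(418,288),(364,230),.096),("pur",(718,298),(681,297),.096)]:
    print(n,back("top",T(*pt),z),back("scene",S(*ps),z))
E
```

```text
BL [0.7324 0.0317 0.12  ]
BR [ 0.761  -0.1184  0.12  ]
FR [ 0.6044 -0.1471  0.12  ]
FL [0.5814 0.0015 0.12  ]
panFL [ 0.5525 -0.0044  0.116 ]
panFR [ 0.582 -0.15   0.116]
panfrontL [ 0.5473 -0.009   0.116 ]
panfrontR [ 0.5753 -0.1508  0.116 ]
s BL [0.7298 0.0272 0.12  ]
s BR [ 0.7596 -0.1193  0.12  ]
s FR [ 0.6093 -0.1491  0.12  ]
s FL [ 0.5719 -0.006   0.12  ]
s panTL [ 0.5532 -0.0066  0.116 ]
s panTR [ 0.5832 -0.1501  0.116 ]
s panBL [ 0.5489 -0.0057  0.008 ]
s panBR [ 0.5806 -0.1505  0.008 ]
dark [ 0.5895 -0.3138  0.096 ] [ 0.5918 -0.3149  0.096 ]
redA [ 0.457  -0.2281  0.106 ] [ 0.4589 -0.2303  0.106 ]
redB [ 0.4423 -0.3565  0.106 ] [ 0.4429 -0.3596  0.106 ]
blue [ 0.5946 -0.2202  0.096 ] [ 0.5809 -0.2285  0.096 ]
pur [ 0.5913 -0.4086  0.096 ] [ 0.5826 -0.4118  0.096 ]
```

```bash
cat >> h.py <<'E'
def cabpose(p,l): 
    c,s=np.cos(p[2]),np.sin(p[2]); l=np.asarray(l,float)
    return np.array([p[0]+c*l[0]-s*l[1],p[1]+s*l[0]+c*l[1],l[2]])
E
python3 - <<'E'
from h import *
import cv2
from scipy.optimize import least_squares
np.set_printoptions(precision=4,suppress=True)
T=lambda u,v:(180+u/4-.4,105+v/3.8-.4)
S=lambda u,v:(195+u/4-.4,125+v/3.5-.4)
mt,ms=eyes.camera_model("top"),eyes.camera_model("scene")
ob=[]
for l,t,s in [((.08,.076,.12),(25,73),(113,43)),((.08,-.076,.12),(262,37),(315,60)),((-.08,-.076,.12),(302,262),(262,155)),((-.08,.076,.12),(60,292),(32,138)),((-.112,.074,.008),None,(30,280)),((-.112,-.074,.008),None,(247,305))]:
    if t: ob.append((mt,l,T(*t)))
    ob.append((ms,l,S(*s)))
f=lambda p:np.concatenate([proj(m,cabpose(p,l))-uv for m,l,uv in ob])
r=least_squares(f,[.67,-.06,.2],loss='soft_l1');print(r.x,np.degrees(r.x[2]));print(f(r.x).reshape(-1,2))
p=r.x
for n,m in(("scene",ms),("top",mt)):
    im=cv2.imread(f"pics/{n}0.png");im=cv2.resize(im,None,fx=4,fy=4,interpolation=cv2.INTER_CUBIC)
    def box(x0,x1,w,z0,z1,c):
        P=[[x,y,z] for x in(x0,x1) for y in(-w,w) for z in(z0,z1)]
        q=[tuple(int(v) for v in 4*(proj(m,cabpose(p,l))+.4)) for l in P]
        for i in range(8):
            for b in(1,2,4):
                if not i&b: cv2.line(im,q[i],q[i|b],c,1)
    box(-.08,.08,.076,0,.12,(0,0,255));box(-.112,-.1,.074,.008,.116,(255,0,0))
    o=(195,125) if n=="scene" else(175,100)
    cv2.imwrite(f"pics/fit_{n}.png",im[o[1]*4:o[1]*4+480,o[0]*4:o[0]*4+600])
E
```

```text
[ 0.6704 -0.0589  0.1913] 10.959813848884405
[[ 0.3617 -0.7498]
 [-0.3063 -0.8556]
 [-0.0073 -0.8598]
 [ 0.2077 -0.6116]
 [ 0.672  -0.7271]
 [-0.6729  0.5398]
 [ 0.3124  1.5876]
 [-0.9769 -1.5038]
 [ 0.064   0.6894]
 [-0.2111  1.5527]]
```

View pics/fit_scene.png

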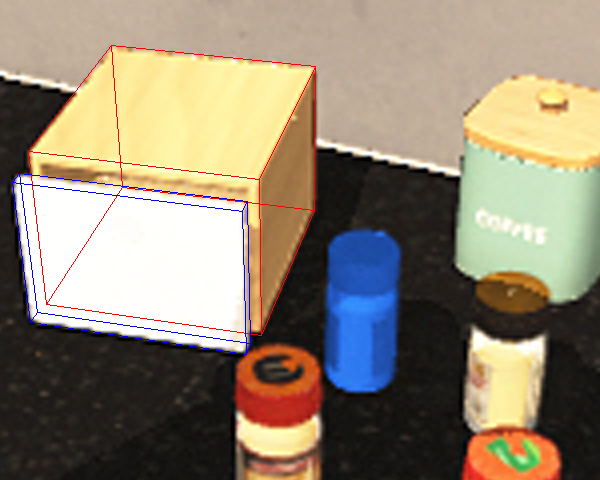

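View pics/fit_top.png

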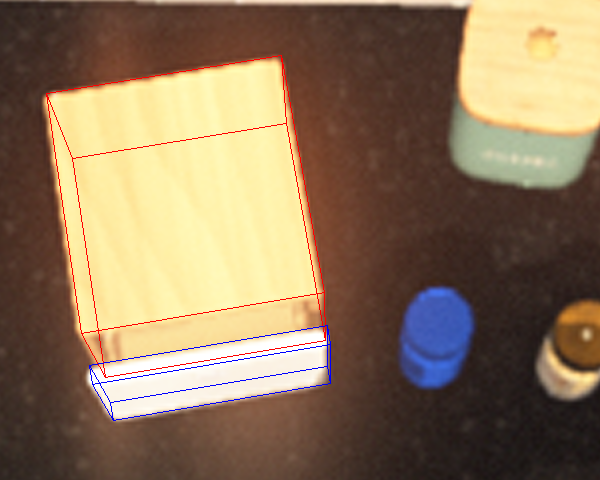

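The brown-capped jar is the middle one of three in a row, at scene (321,200) and top (321,184). It is cream-bodied with a brown cap and no red. The blue jar at scene (286,203) and the purple one at (364,224) are look-alikes. The red-capped jars are at (265,235) and (321,258). The enlarged crops confirm this.

The cabinet fits at (0.670, -0.059) with yaw 11.0°. I'll move to the press approach with the jaws shut.

send_rows:
  increments:
    - [[0.3,0.56,0.0],-0.058]
    - [[0.3,0.56,0.0],-0.058]
    - [[0.3,0.56,0.0],-0.058]
    - [[0.3,0.56,0.0],-0.058]
    - [[0.3,0.56,0.0],-0.058]
    - [[0.3,0.56,0.0],-0.058]
    - [[0.3,0.56,0.0],-0.058]
    - [[0.3,0.56,0.0],-0.058]
  jaw: 1

```text
time_s: 0.77
ee_pos: [0.3892, -0.3207, 0.2225]
orientation: [0.995, 0.098, 0.0, -0.0]
ft_force: [1.3, -0.4, 0.5]
gripper_width: 0.473
```

send_rows:
  increments:
    - [[0.236,0.468,0.0],0]
    - [[0.236,0.468,0.0],0]
    - [[0.236,0.468,0.0],0]
    - [[0.236,0.468,0.0],0]
    - [[0.236,0.468,0.0],0]
    - [[0.236,0.468,0.0],0]
    - [[0.236,0.468,0.0],0]
    - [[0.236,0.468,-0.06],0]

```text
time_s: 1.43
ee_pos: [0.5097, -0.0864, 0.197]
orientation: [0.995, 0.099, 0.004, 0.0]
ft_force: [1.4, -0.9, -0.3]
gripper_width: 0.006
```

```bash
python3 - <<'E'
from h import *
import cv2
m=eyes.camera_model("wrist");im=eyes.camera("wrist");cv2.imwrite("pics/w1.png",im[...,::-1])
s=state();print(s['ee_pos'],s['gripper_width'],s['ft_force'],proj(m,[.5604,-.0802,.094]))
cv2.imwrite("pics/s1.png",eyes.camera("scene")[...,::-1])
E
```

```text
[ 0.50479107 -0.08845714  0.18810283] 0.010146677242193192 [-2.45022156 -0.0982178  -5.40021787] [257.62232378 142.48604363]
```

View pics/w1.png

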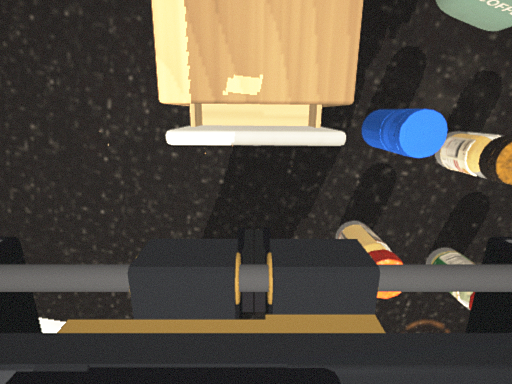

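View pics/s1.png

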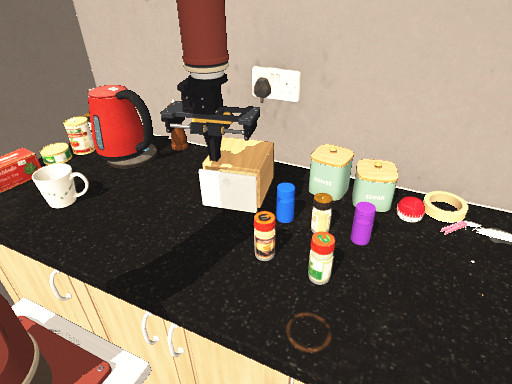

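send_rows:
  increments:
    - [[0,0,-0.08],0]
    - [[0,0,-0.16],0]
    - [[0,0,-0.22],0]
    - [[0.01,0.002,-0.224],0]
    - [[0.02,0.004,-0.224],0]
    - [[0.03,0.006,-0.224],0]
    - [[0.04,0.008,-0.224],0]
    - [[0.05,0.0097,-0.224],0]

```text
time_s: 2.2
ee_pos: [0.5325, -0.0864, 0.0828]
orientation: [0.995, 0.096, 0.002, 0.0]
ft_force: [0.0, 0.5, -0.0]
gripper_width: 0.003
```

send_rows:
  increments:
    - [[0.004,0.0008,0],0]
    - [[0.008,0.0016,0],0]
    - [[0.012,0.0023,0],0]
    - [[0.016,0.0031,0],0]

```text
time_s: 2.53
ee_pos: [0.5385, -0.0847, 0.0808]
orientation: [0.995, 0.096, 0.0, 0.0]
ft_force: [0.4, -0.3, 0.1]
gripper_width: 0.004
```

send_rows:
  increments:
    - [[0.004,0.0008,0],0]
    - [[0.008,0.0016,0],0]
    - [[0.012,0.0023,0],0]
    - [[0.016,0.0031,0],0]

```text
time_s: 2.87
ee_pos: [0.5465, -0.0832, 0.0805]
orientation: [0.995, 0.096, -0.0, -0.0]
ft_force: [0.1, 0.2, -0.3]
gripper_width: 0.001
```

send_rows:
  increments:
    - [[0.003,0.0006,0],0]
    - [[0.006,0.0012,0],0]
    - [[0.009,0.0018,0],0]
    - [[0.012,0.0023,0],0]

```text
time_s: 3.2
ee_pos: [0.5517, -0.0821, 0.0804]
orientation: [0.995, 0.096, -0.001, -0.0]
ft_force: [-5.1, 0.2, 2.7]
gripper_width: 0.003
```

send_rows:
  increments:
    - [[0.002,0.0004,0],0]
    - [[0.004,0.0008,0],0]
    - [[0.006,0.0012,0],0]
    - [[0.008,0.0016,0],0]

```text
time_s: 3.53
ee_pos: [0.5557, -0.0813, 0.0804]
orientation: [0.995, 0.096, -0.001, -0.0]
ft_force: [-6.0, -0.9, 3.1]
gripper_width: 0.004
```

send_rows:
  increments:
    - [[0.002,0.0004,0],0]
    - [[0.004,0.0008,0],0]

```text
time_s: 3.7
ee_pos: [0.5574, -0.081, 0.0803]
orientation: [0.995, 0.096, -0.001, 0.0]
ft_force: [-8.8, -0.6, 6.7]
gripper_width: 0.005
```

send_rows:
  increments:
    - [[0.002,0.0004,0],0]
    - [[0.004,0.0008,0],0]

```text
time_s: 3.87
ee_pos: [0.5581, -0.0809, 0.0802]
orientation: [0.995, 0.095, -0.002, 0.0]
ft_force: [-16.5, -1.1, 11.2]
gripper_width: 0.009
```

send_rows:
  increments:
    - [[0.002,0.0004,0],0]
    - [[0.003,0.0006,0],0]

```text
time_s: 4.03
ee_pos: [0.5585, -0.0808, 0.0801]
orientation: [0.995, 0.095, -0.004, 0.0]
ft_force: [-20.0, -1.2, 14.0]
gripper_width: 0.004
```

send_rows:
  increments:
    - [[-0.08,-0.0155,0],0]
    - [[-0.16,-0.031,0],0]
    - [[-0.23,-0.0447,0],0]
    - [[-0.23,-0.0447,0],0]
    - [[-0.23,-0.0447,0.16],0]
    - [[-0.23,-0.0447,0.24],0]
    - [[-0.23,-0.0447,0.24],0]
    - [[-0.23,-0.0447,0.24],0]

```text
time_s: 4.7
ee_pos: [0.451, -0.1029, 0.2082]
orientation: [0.995, 0.096, 0.006, 0.002]
ft_force: [1.8, -1.5, 0.3]
gripper_width: 0.002
```

send_rows:
  increments:
    - [[0.0,-0.3,0],0]
    - [[0.0,-0.3,0],0]
    - [[0.0,-0.3,0],0]
    - [[0.0,-0.3,0],0]
    - [[0.0,-0.3,0],0]
    - [[0.0,-0.3,0],0]
  jaw: -0.4

```text
time_s: 5.2
ee_pos: [0.4469, -0.2539, 0.2003]
orientation: [0.996, 0.094, 0.0, -0.0]
ft_force: [0.1, 0.6, -0.3]
gripper_width: 0.375
```

```bash
python3 - <<'E'
from h import *
import cv2
s=state();print(s['ee_pos'],s['gripper_width'],s['ft_force'])
for n in("scene","top"):cv2.imwrite(f"pics/{n}2.png",eyes.camera(n)[...,::-1])
im=cv2.imread("pics/top2.png");cv2.imwrite("pics/top2c.png",cv2.resize(im[100:270,170:370],None,fx=3.5,fy=3.5,interpolation=cv2.INTER_CUBIC))
E
```

```text
[ 0.44687562 -0.25390091  0.20027623] 0.37493434909235956 [ 0.10147844  0.60264312 -0.25913387]
```

View pics/scene2.png

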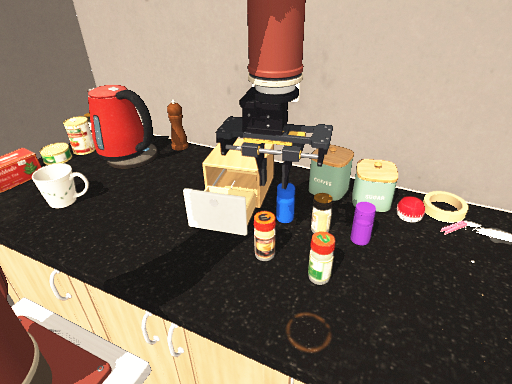

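View pics/top2c.png

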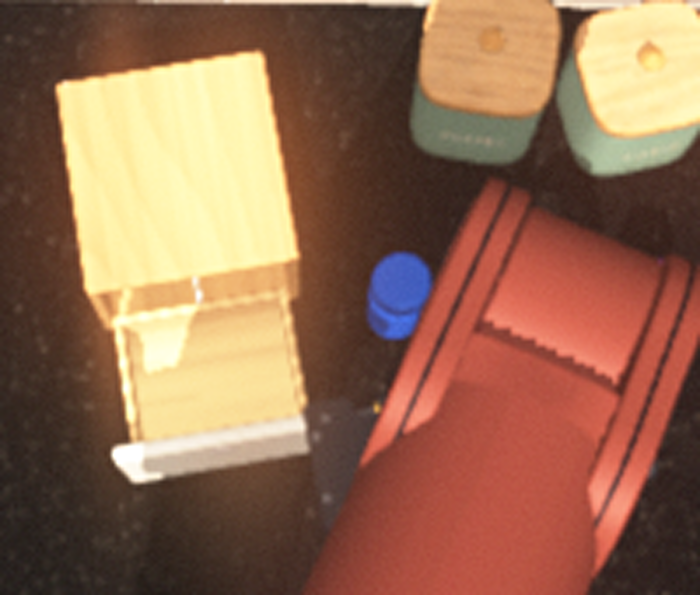

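The drawer sprang open: its front moved from scene (228,188) to (217,210) and the inside is visible. Next I'll move above the brown jar.

send_rows:
  increments:
    - [[0.287,-0.121,0],0]
    - [[0.287,-0.121,0],0]
    - [[0.287,-0.121,0],0]
    - [[0.287,-0.121,0],0]
    - [[0.287,-0.121,0],0]
    - [[0.287,-0.121,-0.05],0]
    - [[0.287,-0.121,-0.05],0]

```text
time_s: 5.88
ee_pos: [0.5896, -0.3103, 0.1714]
orientation: [0.995, 0.097, -0.002, -0.002]
ft_force: [-0.4, 0.3, -1.5]
gripper_width: 0.7
```

```bash
python3 - <<'E'
from h import *
import cv2
s=state();print(s['ee_pos'],s['gripper_width'])
m=eyes.camera_model("wrist");im=eyes.camera("wrist")[...,::-1].copy()
print(proj(m,[.5905,-.3143,.096]), m['origin'])
cv2.imwrite("pics/w3.png",im)
E
```

```text
[ 0.58963551 -0.31031796  0.17138468] 0.6997269355813107
[258.60232972 205.40649381] [ 0.66697796 -0.29591595  0.33353546]
```

View pics/w3.png

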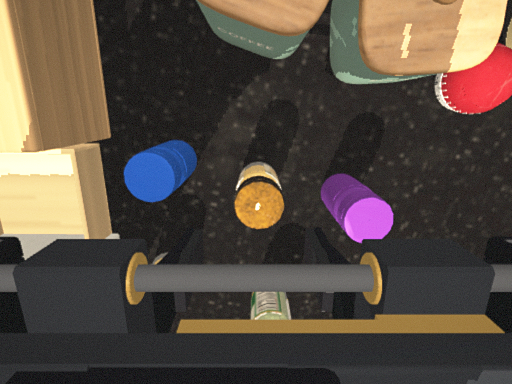

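The wrist view shows the brown cap centred at (259,206), where I predicted (258.6,205.4). There are clear gaps to the blue jar on the left and the purple one on the right. I'll descend and grip.

send_rows:
  increments:
    - [[0,0,-0.05],0]
    - [[0,0,-0.1],0]
    - [[0,0,-0.15],0]
    - [[0,0,-0.19],0]
    - [[0,0,-0.22],0]
    - [[0,0,-0.229],0]
    - [[0,0,-0.229],0]

```text
time_s: 6.52
ee_pos: [0.5899, -0.3121, 0.061]
orientation: [0.995, 0.096, -0.0, -0.0]
ft_force: [0.3, -0.5, 0.1]
gripper_width: 0.704
```

send_rows:
  increments:
    - [[0,0,0],0]
    - [[0,0,0],0]
    - [[0,0,0],0]
    - [[0,0,0],0]
    - [[0,0,0],0]
    - [[0,0,0],0]
  jaw: 1

```text
time_s: 7.02
ee_pos: [0.591, -0.3133, 0.0622]
orientation: [0.995, 0.096, 0.001, 0.001]
ft_force: [-1.1, 0.4, 6.7]
gripper_width: 0.485
```

send_rows:
  increments:
    - [[0,0,0.05],0]
    - [[0,0,0.1],0]
    - [[0,0,0.17],0]
    - [[0,0,0.24],0]
    - [[0,0,0.3],0]
    - [[0,0,0.32],0]
    - [[0,0,0.32],0]

```text
time_s: 7.6
ee_pos: [0.5917, -0.3135, 0.2245]
orientation: [0.995, 0.096, 0.002, 0.001]
ft_force: [-0.2, -0.0, -1.3]
gripper_width: 0.485
```

```bash
python3 - <<'E'
from h import *
import cv2
from scipy.optimize import least_squares
s=state();print(s['ee_pos'],s['gripper_width'],s['ft_force'])
for n in("scene","top"):cv2.imwrite(f"pics/{n}4.png",eyes.camera(n)[...,::-1])
p=[.6704,-.0589,.1913]
print([cabpose(p,[x,0,.1]) for x in(-.14,-.135)])
E
```

```text
[ 0.59165624 -0.31348206  0.22453411] 0.48499441908654384 [-0.22292187 -0.00937359 -1.3067085 ]
[array([ 0.5329539 , -0.08551895,  0.1       ]), array([ 0.53786269, -0.08456827,  0.1       ])]
```

View pics/scene4.png

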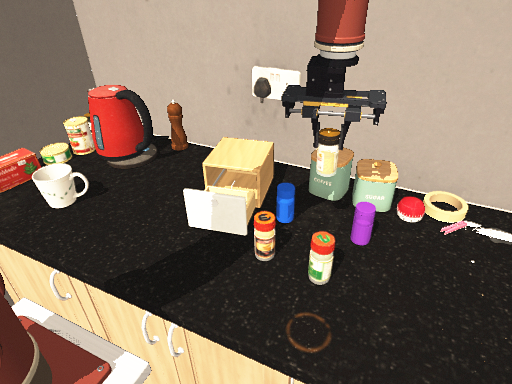

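Jar held upright. Moving it over the drawer.

send_rows:
  increments:
    - [[-0.02,0.07,0],0]
    - [[-0.04,0.15,0],0]
    - [[-0.06,0.23,0],0]
    - [[-0.08,0.31,0],0]
    - [[-0.1,0.38,0],0]
    - [[-0.112,0.44,0],0]
    - [[-0.115,0.458,0],0]
    - [[-0.115,0.458,0],0]

```text
time_s: 8.37
ee_pos: [0.5315, -0.0805, 0.2192]
orientation: [0.995, 0.098, -0.001, -0.001]
ft_force: [0.9, 0.1, -1.3]
gripper_width: 0.482
```

```bash
python3 - <<'E'
from h import *
import cv2
s=state();print(s['ee_pos'],s['gripper_width'],s['ft_force'])
p=[.6704,-.0589,.1913]
for n in("scene","wrist","top"):
    m=eyes.camera_model(n);im=cv2.resize(eyes.camera(n)[...,::-1],None,fx=3,fy=3,interpolation=cv2.INTER_CUBIC)
    for t,c in((.09,(0,0,255)),(.08,(0,255,0))):
        P=[(-.112-t,.074,.116),(-.112-t,-.074,.116),(-.112-t,-.074,.008),(-.112-t,.074,.008),(-.1-t,.074,.116),(-.1-t,-.074,.116),(-.1-t,-.06,.057),(-t,-.06,.057),(-t,.06,.057),(-.1-t,.06,.057)]
        q=[tuple(int(v) for v in 3*(proj(m,cabpose(p,l))+.4)) for l in P]
        for a,b in((0,1),(1,2),(2,3),(3,0),(4,5),(6,7),(7,8),(8,9)):cv2.line(im,q[a],q[b],c,1)
    if n=="scene":im=im[360:760,450:1050]
    elif n=="wrist":im=im[300:900,380:1180]
    else: im=im[300:760,480:1080]
    cv2.imwrite(f"pics/{n}5.png",im)
E
```

```text
[ 0.53154144 -0.08047416  0.21916721] 0.4821470019077482 [ 0.93191342  0.07753861 -1.26153007]
```

View pics/scene5.png

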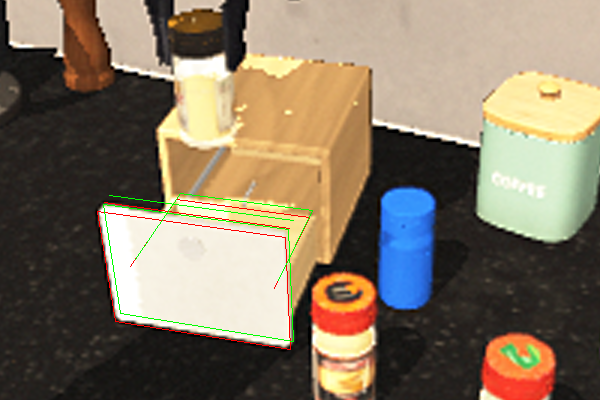

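View pics/wrist5.png

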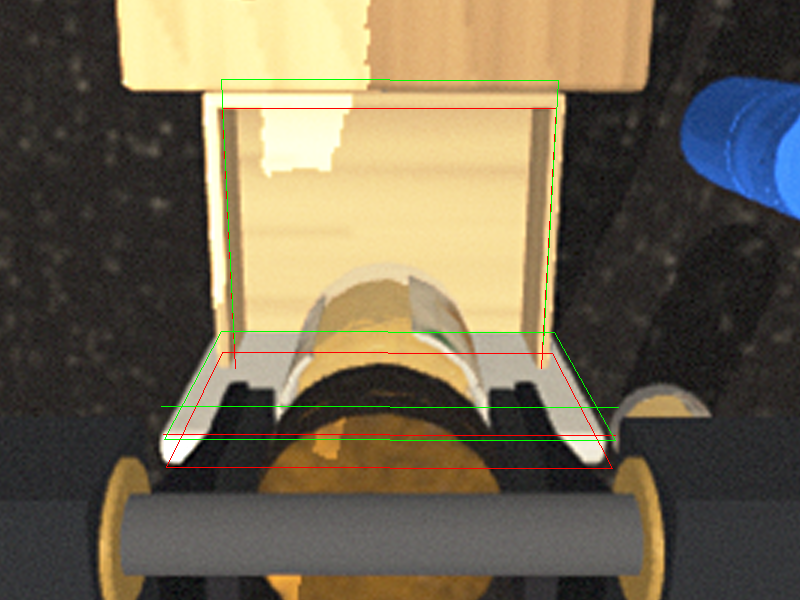

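The drawer is fully open, matching the 90 mm overlay. I'll lower the jar.

send_rows:
  increments:
    - [[0,0,-0.03],0]
    - [[0,0,-0.07],0]
    - [[0,0,-0.12],0]
    - [[0,0,-0.17],0]
    - [[0,0,-0.21],0]
    - [[0,0,-0.25],0]
    - [[0,0,-0.27],0]
    - [[0,0,-0.275],0]

```text
time_s: 9.18
ee_pos: [0.5313, -0.0852, 0.081]
orientation: [0.996, 0.095, -0.002, -0.001]
ft_force: [-0.4, -0.2, -0.4]
gripper_width: 0.48
```

send_rows:
  increments:
    - [[0,0,-0.004],0]
    - [[0,0,-0.008],0]
    - [[0,0,-0.012],0]
    - [[0,0,-0.012],0]

```text
time_s: 9.52
ee_pos: [0.5333, -0.0841, 0.0781]
orientation: [0.995, 0.096, 0.001, 0.0]
ft_force: [0.0, 0.2, -0.7]
gripper_width: 0.486
```

send_rows:
  increments:
    - [[0,0,-0.0015],0]
    - [[0,0,-0.003],0]
    - [[0,0,-0.003],0]

```text
time_s: 9.77
ee_pos: [0.533, -0.084, 0.0763]
orientation: [0.995, 0.096, 0.0, 0.0]
ft_force: [-0.1, -0.1, 0.1]
gripper_width: 0.48
```

send_rows:
  increments:
    - [[0,0,-0.0015],0]
    - [[0,0,-0.003],0]
    - [[0,0,-0.003],0]

```text
time_s: 10.02
ee_pos: [0.5341, -0.0839, 0.0761]
orientation: [0.995, 0.096, 0.001, 0.0]
ft_force: [-1.8, 1.0, 10.4]
gripper_width: 0.488
```

send_rows:
  increments:
    - [[0,0,0.0],0]
    - [[0,0,0.0],0]
    - [[0,0,0.0],0]
    - [[0,0,0.0],0]
    - [[0,0,0.0],0]
  jaw: -0.4

```text
time_s: 10.43
ee_pos: [0.5327, -0.0839, 0.0743]
orientation: [0.995, 0.096, -0.0, -0.0]
ft_force: [-0.0, 0.1, 0.0]
gripper_width: 0.684
```

send_rows:
  increments:
    - [[0,0,0.04],0]
    - [[0,0,0.08],0]
    - [[0,0,0.14],0]
    - [[0,0,0.2],0]
    - [[0,0,0.26],0]
    - [[0,0,0.28],0]
    - [[0,0,0.28],0]

```text
time_s: 11.02
ee_pos: [0.5344, -0.084, 0.2176]
orientation: [0.995, 0.096, 0.002, 0.001]
ft_force: [0.4, -0.3, -0.6]
gripper_width: 0.699
```

```bash
python3 - <<'E'
from h import *
import cv2
s=state();print(s['ee_pos'],s['gripper_width'],s['ft_force'])
ims=[eyes.camera(n)[...,::-1] for n in("scene","wrist")]
cv2.imwrite("pics/w6.png",ims[1]);cv2.imwrite("pics/s6.png",cv2.resize(ims[0][100:290,150:350],None,fx=3,fy=3,interpolation=cv2.INTER_CUBIC))
E
```

```text
[ 0.5344116  -0.08400068  0.21762845] 0.698924509602732 [ 0.39981896 -0.28692152 -0.59819882]
```

View pics/s6.png

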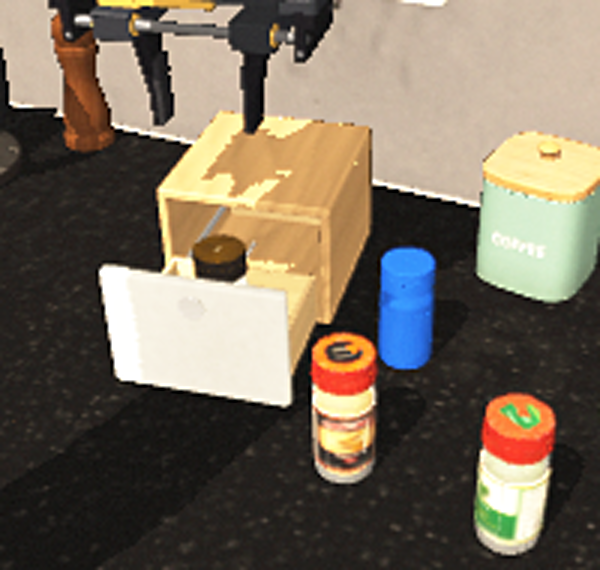

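View pics/w6.png

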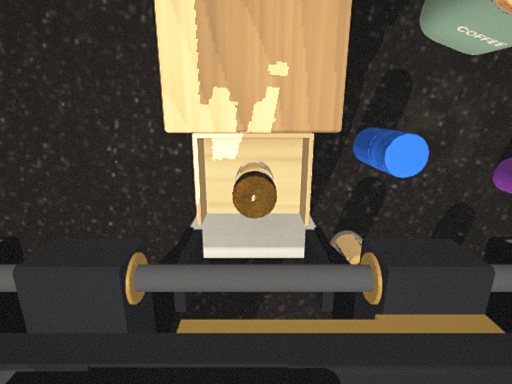

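The jar stands upright in the drawer, with its cap at wrist (255,194), and the red jars are untouched. I'll shut the jaws and go round to the front.

send_rows:
  increments:
    - [[-0.08,-0.0156,0],0]
    - [[-0.16,-0.031,0],0]
    - [[-0.186,-0.0366,0],0]
    - [[-0.186,-0.0366,0],0]
    - [[-0.186,-0.0366,0],0]
    - [[-0.186,-0.0366,0],0]
    - [[-0.186,-0.0366,-0.06],0]
    - [[-0.186,-0.0366,-0.12],0]
  jaw: 1

```text
time_s: 11.78
ee_pos: [0.4418, -0.1019, 0.1545]
orientation: [0.995, 0.096, 0.002, 0.0]
ft_force: [0.4, 0.6, -0.2]
gripper_width: 0.177
```

send_rows:
  increments:
    - [[0,0,-0.06],0]
    - [[0,0,-0.12],0]
    - [[0,0,-0.147],0]
    - [[0,0,-0.147],0]
    - [[0.006,0.0012,-0.147],0]
    - [[0.012,0.0023,-0.147],0]
    - [[0.018,0.0035,-0.147],0]
    - [[0.024,0.0047,-0.147],0]

```text
time_s: 12.45
ee_pos: [0.4533, -0.0999, 0.0823]
orientation: [0.995, 0.096, 0.001, 0.0]
ft_force: [0.5, -0.2, -0.6]
gripper_width: 0.005
```

send_rows:
  increments:
    - [[0.004,0.0008,0],0]
    - [[0.008,0.0016,0],0]
    - [[0.012,0.0023,0],0]
    - [[0.016,0.0031,0],0]
    - [[0.02,0.0039,0],0]
    - [[0.024,0.0047,0],0]
    - [[0.028,0.0054,0],0]
    - [[0.032,0.0062,0],0]

```text
time_s: 13.12
ee_pos: [0.4677, -0.0969, 0.081]
orientation: [0.995, 0.096, -0.0, -0.0]
ft_force: [-2.0, -1.0, 1.3]
gripper_width: 0.008
```

send_rows:
  increments:
    - [[0.005,0.001,0],0]
    - [[0.01,0.0019,0],0]
    - [[0.016,0.0031,0],0]
    - [[0.022,0.0043,0],0]
    - [[0.028,0.0054,0],0]
    - [[0.034,0.0066,0],0]
    - [[0.04,0.0078,0],0]
    - [[0.046,0.0089,0],0]

```text
time_s: 13.78
ee_pos: [0.491, -0.0924, 0.081]
orientation: [0.995, 0.096, -0.0, -0.0]
ft_force: [-2.6, -1.1, 1.3]
gripper_width: 0.007
```

send_rows:
  increments:
    - [[0.006,0.0012,0],0]
    - [[0.012,0.0023,0],0]
    - [[0.018,0.0035,0],0]
    - [[0.024,0.0047,0],0]
    - [[0.03,0.0058,0],0]
    - [[0.036,0.007,0],0]
    - [[0.042,0.0082,0],0]
    - [[0.048,0.0093,0],0]

```text
time_s: 14.45
ee_pos: [0.515, -0.0877, 0.081]
orientation: [0.995, 0.096, -0.0, -0.0]
ft_force: [-2.6, -1.5, 1.1]
gripper_width: 0.006
```

send_rows:
  increments:
    - [[0.006,0.0012,0],0]
    - [[0.012,0.0023,0],0]
    - [[0.018,0.0035,0],0]
    - [[0.024,0.0047,0],0]
    - [[0.029,0.0056,0],0]
    - [[0.033,0.0064,0],0]
    - [[0.036,0.007,0],0]
    - [[0.038,0.0074,0],0]

```text
time_s: 15.12
ee_pos: [0.534, -0.084, 0.081]
orientation: [0.995, 0.096, -0.0, -0.0]
ft_force: [-4.0, -2.8, -1.2]
gripper_width: 0.004
```

send_rows:
  increments:
    - [[0.003,0.0006,0],0]
    - [[0.006,0.0012,0],0]
    - [[0.009,0.0018,0],0]
    - [[0.012,0.0023,0],0]
    - [[0.015,0.0029,0],0]
    - [[0.018,0.0035,0],0]
    - [[0.021,0.0041,0],0]
    - [[0.024,0.0047,0],0]

```text
time_s: 15.78
ee_pos: [0.5459, -0.0817, 0.081]
orientation: [0.995, 0.096, -0.0, 0.0]
ft_force: [-4.6, -2.6, -0.5]
gripper_width: 0.007
```

send_rows:
  increments:
    - [[0.003,0.0006,0],0]
    - [[0.006,0.0012,0],0]
    - [[0.009,0.0018,0],0]
    - [[0.012,0.0023,0],0]
    - [[0.015,0.0029,0],0]

```text
time_s: 16.2
ee_pos: [0.5534, -0.0802, 0.081]
orientation: [0.995, 0.096, -0.0, -0.0]
ft_force: [-4.8, -3.2, -0.5]
gripper_width: 0.007
```

send_rows:
  increments:
    - [[0.002,0.0004,0],0]
    - [[0.004,0.0008,0],0]
    - [[0.006,0.0012,0],0]

```text
time_s: 16.45
ee_pos: [0.5562, -0.0797, 0.081]
orientation: [0.995, 0.096, -0.0, 0.0]
ft_force: [-4.5, -2.5, 0.2]
gripper_width: 0.006
```

send_rows:
  increments:
    - [[0.002,0.0004,0],0]
    - [[0.004,0.0008,0],0]

```text
time_s: 16.62
ee_pos: [0.5575, -0.0795, 0.081]
orientation: [0.995, 0.095, -0.001, 0.0]
ft_force: [-12.4, -3.4, 7.1]
gripper_width: 0.001
```

send_rows:
  increments:
    - [[0.002,0.0004,0],0]
    - [[0.004,0.0008,0],0]

```text
time_s: 16.78
ee_pos: [0.5582, -0.0793, 0.081]
orientation: [0.995, 0.095, -0.002, 0.0]
ft_force: [-19.3, -3.6, 12.6]
gripper_width: 0.008
```

Stop reached at 19 N. I'll let go, backing off gently at first, then look.

send_rows:
  increments:
    - [[-0.008,-0.0016,0],0]
    - [[-0.02,-0.0039,0],0]
    - [[-0.04,-0.0078,0],0]
    - [[-0.08,-0.0155,0],0]
    - [[-0.14,-0.0272,0],0]
    - [[-0.2,-0.0389,0],0]
    - [[-0.23,-0.0447,0],0]
    - [[-0.23,-0.0447,0],0]

```text
time_s: 17.45
ee_pos: [0.4426, -0.1018, 0.0811]
orientation: [0.995, 0.095, -0.0, 0.0]
ft_force: [0.8, -0.4, -0.1]
gripper_width: 0.007
```

send_rows:
  increments:
    - [[0,0,0.08],0]
    - [[0,0,0.16],0]
    - [[0,0,0.24],0]
    - [[0,-0.08,0.24],0]
    - [[0,-0.16,0.24],0]
    - [[0,-0.24,0.24],0]
    - [[0,-0.32,0.24],0]
    - [[0,-0.32,0.24],0]

```text
time_s: 18.12
ee_pos: [0.4445, -0.2692, 0.2012]
orientation: [0.996, 0.092, 0.001, 0.002]
ft_force: [-0.9, 0.5, -0.6]
gripper_width: 0.006
```

```bash
python3 - <<'E'
from h import *
import cv2
s=state();print(s['ee_pos'],s['ft_force'])
p=[.6704,-.0589,.1913]
for n in("scene","top"):
    m=eyes.camera_model(n);raw=eyes.camera(n)[...,::-1];im=cv2.resize(raw,None,fx=3,fy=3,interpolation=cv2.INTER_CUBIC)
    P=[(-.112,.074,.116),(-.112,-.074,.116),(-.112,-.074,.008),(-.112,.074,.008)]
    q=[tuple(int(v) for v in 3*(proj(m,cabpose(p,l))+.4)) for l in P]
    for i in range(4):cv2.line(im,q[i],q[(i+1)%4],(0,0,255),1)
    im=im[360:880,450:1150] if n=="scene" else im[300:820,480:1180]
    cv2.imwrite(f"pics/{n}7.png",im)
E
```

```text
[ 0.44450055 -0.2691617   0.20123508] [-0.87231272  0.49953404 -0.64115236]
```

View pics/scene7.png

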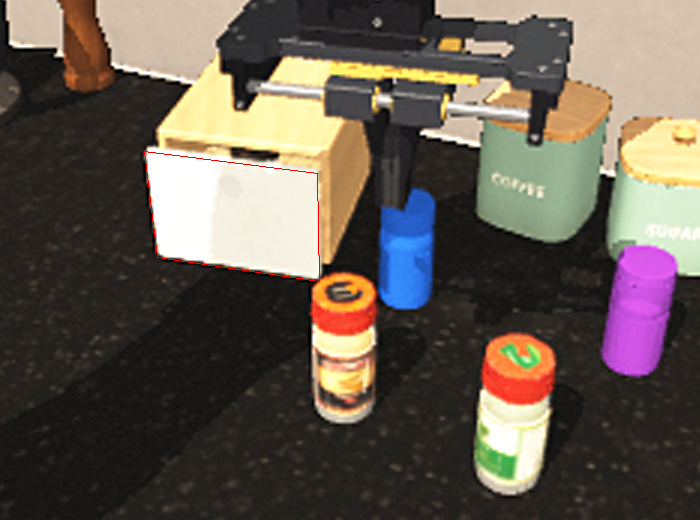

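View pics/top7.png

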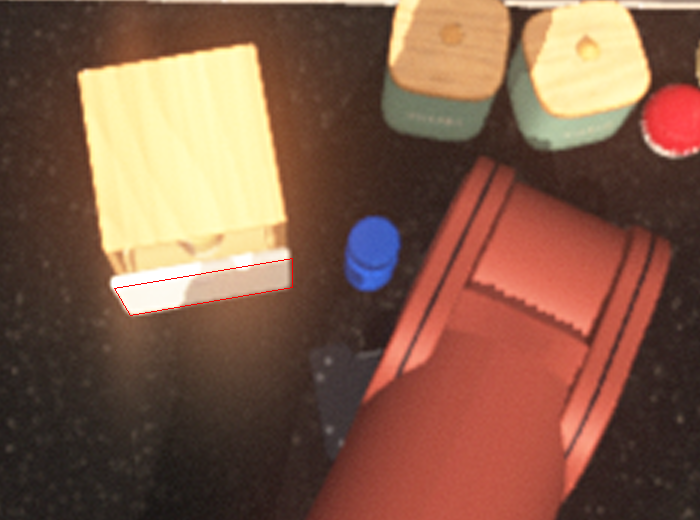

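The drawer front sits on the latched-shut outline in both views, and the brown cap is visible through the gap. I'll lift clear, wait, and check once more that it stays shut.

send_rows:
  increments:
    - [[0,-0.1,0.05],0]
    - [[0,-0.1,0.1],0]
    - [[0,-0.1,0.1],0]
    - [[0,-0.1,0.1],0]
    - [[0,-0.1,0.1],0]
    - [[0,-0.1,0.1],0]
    - [[0,-0.1,0.1],0]
    - [[0,-0.1,0.1],0]

```text
time_s: 18.88
ee_pos: [0.4454, -0.3102, 0.2504]
orientation: [0.995, 0.096, -0.0, -0.0]
ft_force: [-0.2, 0.2, -0.4]
gripper_width: 0.007
```

```bash
python3 - <<'E'
from h import *
import cv2
im=eyes.camera("scene")[...,::-1];cv2.imwrite("pics/s8.png",cv2.resize(im[100:300,170:400],None,fx=3,fy=3,interpolation=cv2.INTER_CUBIC))
E
```

```text
(no output)
```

View pics/s8.png

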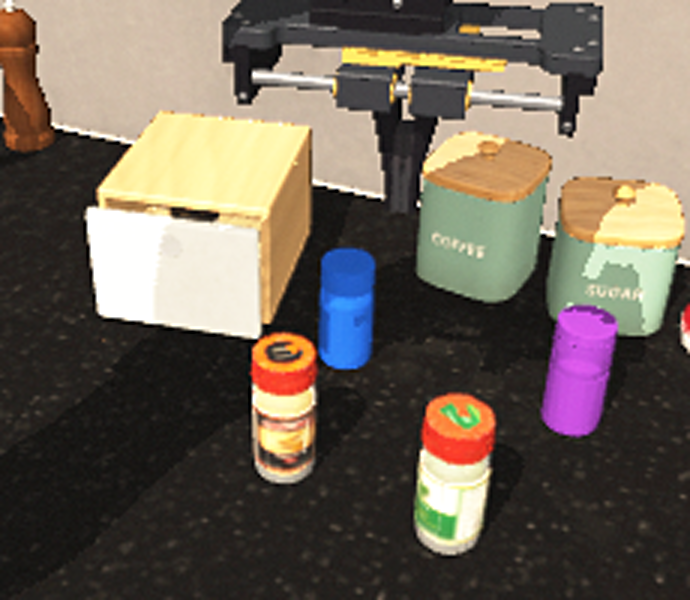

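The drawer is still shut, with the jar upright inside and the other jars where they were.

```bash
python3 -c "
from station import workorder
print(workorder.job_done())"
```

```text
the job is handed in; nothing more can be done
None
```

The brown-capped jar is standing in the drawer and the drawer is latched shut; I handed the job in at about 19 s.

- **Opening:** I pushed the drawer to its end stop, with readings up to about 25 N, and it sprang open fully. The camera view matched the 90 mm outline.
- **Placing:** I gripped the jar by its cap, set it upright on the drawer floor and let go. A picture confirmed it was standing.
- **Closing:** I pushed the drawer shut, with readings up to about 23 N. Pictures about 1 s and 2 s after letting go show the front still at the latched place, with the brown cap upright inside.
- **Other jars:** The red-capped jars and the blue and purple look-alikes were not touched.

Both pushes worked first time, and no check failed or disagreed.

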